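# Close up the crock and the bottle on the pottery-studio table

### The arm

A 6-joint arm with a two-finger parallel gripper is mounted at the origin on the work surface. World frame = base frame: x ahead of the robot, y to its left, z up, the work surface at z = 0. Lengths are in mm, angles in rad, forces in N, time in s.
With the tool pointing down it reaches from about 300 to 775 mm from the base axis. Payload 14.6 kg.
Tool frame: the origin (TCP) lies on the centre line of the jaws, within the pads' length; the fingertips stand manip.finger_overhang ahead of it and the grasp point (between the pads) lies 11 mm behind it (manip.finger_overhang is the distance from the TCP to the fingertips, in mm); y points along the fingers, x is the direction in which the jaws open and shut, and the axes are right-handed (so a half turn about y gives the same grasp; the last joint's range is limited). The gripper opens to 94 mm and grips with 3 to 60 N. Pads are 16 mm wide; open, the fingers measure 119 mm over their backs; the gripper's body (75 mm by 177 mm) begins 78 mm behind the grasp point.
Start: joints at [1.057, 0.3, 1.521, -0, 1.321, -0.067], TCP at [237.641, 496, 213.446] pointing down, gripper open.
Joint ranges: [-3.03, 3.03], [-0.79, 2.21], [0.23, 2.52], [-1.04, 4.18], [0, 3.07], [-2.55, 2.55]. Speed limits (rad/s): [2.22, 2.22, 2.57, 3.14, 3.14, 3.14].

### API

Orientations are given as [roll, pitch, yaw] about the fixed x, y, z axes, in that order (R = Rz(yaw) Ry(pitch) Rx(roll)).
In Python, from cell import monitor, viewer, ticket, manip gives the robot as it stands.
- The arm moves only by the shell command python3 -m jog 'ROWS' [FORCE]. ROWS is JSON, a list of rows, each an object of numbers: "grip": the finger opening in cm, from 0 to 9.4; "dx", "dy", "dz": the shift along the tool's x, y, z in cm; "spin": the turn about the tool's y in degrees. In form: [{"grip": .., "dx": .., "dy": .., "dz": .., "spin": ..}, ...]. A call has 1 to 20 rows; each row is the pose to reach, as a shift and turn from the pose commanded when the call began, along the tool's axes at that moment; what a row does not reach only later rows make up. A row lasts 1/8 s, in which the tool goes at most 62.5 mm and 10.7 degrees, less where a joint would pass 70% of its speed; a pose out of reach is approached as far as the arm can. A call with a gripper value outside its range is refused whole. The fingers move at their own pace and stop on an object; FORCE is the grip in N (left out, the last holds). Time passes only in rows, so rows that repeat a pose let the fingers close. It gives the time, the measured TCP pose, the force and the opening at its end, in the units of the state.
- monitor.read_state(): the state, without advancing time (a new reading comes with each control period).
- viewer.camera(name): name is "side" or "top"; returns a dict with "color" (384x512x3 uint8, red, green, blue), "vertical_fov" (degrees; the focal length in pixels is half the picture's height over the tangent of half this angle, whatever the lens; pixels are square), "cx", "cy" (the principal point, pixels), "k1" (the pictures are not rectified: a ray, as slopes to the right and down, at radius r is drawn at 1 + k1 r^2 times it, then the intrinsics apply), "rvec" (rotation vector, rad) and "tvec" (3), from world to camera coordinates, as OpenCV has them. Camera axes: x right, y down, z forward; pixel columns grow to the right and rows downward; lengths in mm; the calibration is good to about 2 mm. A picture is of the moment at which its call begins. There is no depth.
- ticket.sign_off(): hands the job in, once; it reports no verdict.
The state is a dict: "clock": time; "joints": joint angles; "qd": joint speeds; "effort": joint torques, N m; "eef_pos": TCP position; "eef_rot": TCP orientation; "wrist_force": force on the tool from outside, world axes, zero at the start; "moment": the same for the moment, N m; "finger_gap": finger opening in mm.
Only numpy, scipy, OpenCV 4.12 (cv2) and the standard library are available. Lean on these libraries where they do the work, as an engineer would, in place of code of your own. Each camera call takes 0.05 s, during which the arm holds its last target. There are 200 camera calls.

### The job

First take the wooden paddle that lies across the mouth of the wide crock and lay it flat in the white tray, and after that set the wooden lid gently onto that crock so that it sits seated and level. Also put the cork stopper upright into the neck of the bottle, fully home (before or after, as you like). Leave the mug, the vase and the narrow crock alone, keep the crock and bottle standing where they are, and let go of everything.

Things in the scene. Friction and masses are not known exactly. Their poses are not given: they have to be found in the camera images.
- crock: The wide open stoneware crock, plain pale round pot, loose, about 0.8 kg: outer diameter 116 mm at the rim, mouth 102 mm inside, wall 7 mm, 95 mm high. Origin: centre of its underside, z up its axis. It stands in one of three places in the far row.
- lid: Round wooden lid, loose, 0.2 kg, at first flat on the banding wheel. From the origin (centre of its underside) up: step 92 mm across, 8 mm deep, going into the mouth with 5 mm play all round; disc 120 mm across from 8 to 17 mm; bar handle 56 mm long (lid's x), 18 mm thick (y), from 17 to 49 mm. Seated, its origin is 87 mm above the crock's.
- wheel: Potter's banding wheel, a fixed low round stand of metal, 132 mm across and 50 mm high, on which the lid lies at the start. Origin: centre of its underside. It stands on the left or the right, in the near row.
- paddle: Flat wooden paddle, 170 mm long, 12 mm thick, about 60 g, lying across the rim of the wide crock at the start. Along its x: handle 20 mm wide from -96 to +14 mm, blade 36 mm wide from +14 to +74 mm. Origin: on its underside below the balance point, on the handle 14 mm from the blade; z up through the thickness.
- tray: Shallow white tray, fixed, 210 mm long (its x) by 110 mm wide (its y), walls 16 mm high and 5 mm thick, inner floor 5 mm above the origin. Origin: centre of its underside. Opposite side to the banding wheel, near row.
- bottle: Stoneware bottle, plain pale, loose, about 0.8 kg: body 86 mm across up to a shoulder, from 120 mm up a straight neck 44 mm outside and 30 mm inside, 50 mm deep, rim 170 mm above the origin. Origin: centre of its underside, z up its axis. In one of the three places of the far row.
- stopper: Cork stopper, 66 mm tall, 30 g, at first upright in the stand. From the origin (centre of its lower tip) up: tapered plug 30 mm long, 18 mm across at the tip, 25 mm at its top; collar 42 mm across from 30 to 36 mm that rests on the rim; round grip 26 mm across from 36 to 66 mm. Home in the bottle, its origin is 140 mm above the bottle's.
- stand: Fixed dark wooden block, 70 x 70 mm and 36 mm high, with an upright round hole through its middle in which the stopper hangs by its collar (stopper origin 6 mm above the block's origin). Origin: centre of its underside. Middle of the near row.
- small_crock: Bystander: open stoneware crock like the wide one but narrower (88 mm across, mouth 74 mm) and taller (110 mm); the lid does not fit it. Origin: centre of its underside. In one of the three places of the far row.
- mug: Bystander: stoneware mug 76 mm across, 85 mm high, handle at its +y (pointing away from the robot). Origin: centre of its underside. Near row, left or right of the stand.
- vase: Bystander: dark slender vase, 72 mm across at the foot (36 mm at the lip), 190 mm tall. Origin: centre of its underside. Near row, on the other side of the stand than the mug.

How it is judged (in metres and radians):
On the way, in this order (a step that is already met when the one before it is completed fails the run):
1. the paddle lies flat on the floor of the tray, let go (x of paddle in the frame of tray between -0.06 and 0.06 m and y of paddle in the frame of tray between -0.045 and 0.045 m and z of paddle in the frame of tray below 0.009 m and angle between paddle's own z axis and vertical below 0.06 rad and contact force between the fingers and paddle below 0.1 N), for 0.2 s.
2. after that, the lid sits seated and level on the wide crock, let go (z of lid in the frame of crock between 0.084 and 0.0897 m and horizontal distance between lid and crock below 0.0075 m and angle between lid's own z axis and vertical below 0.035 rad and contact force between the fingers and lid below 0.1 N), for 0.2 s.
At the end, for the whole second after the job is handed in: Paddle flat on the tray floor, its origin within 60 mm lengthwise and 45 mm sideways of the middle; lid on the wide crock, step inside the mouth, down within 2.7 mm, level within 2 degrees; stopper in the bottle, collar down on the rim within 2.7 mm, upright within 3 degrees; all released, at rest (all of step 1 and all of step 2 and z of stopper in the frame of bottle between 0.137 and 0.1427 m and horizontal distance between stopper and bottle below 0.006 m and angle between stopper's own z axis and vertical below 0.05 rad and linear speed of each of paddle, lid, stopper, crock, bottle below 0.02 m/s); the robot touches nothing.
It fails at once if the lid or the stopper is dropped freely from more than about 10 mm (faster than 0.45 m/s while not held) ((contact force between the fingers and lid below 0.02 N and linear speed of lid above 0.45 m/s) or (contact force between the fingers and stopper below 0.02 N and linear speed of stopper above 0.45 m/s)).
It fails at once if the lid strikes or presses the crock, or the stopper the bottle, with more than 60 N (a guarded touch-down stays well below) (contact force between lid and crock above 60 N or contact force between stopper and bottle above 60 N).
It fails at once if the mug, the vase or the narrow crock is moved more than 20 mm (distance of any of mug, vase, small_crock from where it was at the start of the episode above 0.02 m).
It fails at once if the wide crock or the bottle is moved more than 25 mm or tipped more than 15 degrees (distance of any of crock, bottle from where it was at the start of the episode above 0.025 m or angle between any of crock, bottle's own z axis and vertical above 0.26 rad).
It also fails if it takes over 72 s, if anything falls off the work surface, if the arm or the gripper's body presses on something with over 40 N, if the wrist force passes 120 N, or if a joint passes its speed limit or range.

## Working session

There is one attempt and no reset: what is moved stays moved. The work goes in short steps, Python scripts to look and compute and a shell command to move; the robot and the scene stay as the last step left them, time stands still between calls to the robot, and variables do not carry over. Pictures are saved under pics/ and viewed, about 8 in all and at most 12, crops included, and the job is handed in when it is done.

```bash
mkdir -p pics; ls; cat > h.py <<'E'
import numpy as np, cv2
from cell import monitor, viewer, ticket, manip
from scipy.spatial.transform import Rotation as R
def cam(n):
    c=viewer.camera(n); h,w=c["color"].shape[:2]
    c["f"]=h/2/np.tan(np.radians(c["vertical_fov"])/2)
    c["K"]=np.array([[c["f"],0,c["cx"]],[0,c["f"],c["cy"]],[0,0,1.]])
    c["D"]=np.array([c["k1"],0,0,0.]); c["R"]=cv2.Rodrigues(np.array(c["rvec"],float))[0]; c["t"]=np.array(c["tvec"],float)
    return c
def ray(c,uv):
    p=cv2.undistortPoints(np.array(uv,float).reshape(-1,1,2),c["K"],c["D"]).reshape(-1,2)
    d=np.c_[p,np.ones(len(p))]@c["R"]; return -c["R"].T@c["t"],d
def onz(c,uv,z):
    o,d=ray(c,uv); z=np.asarray(z,float); s=(z-o[2])/d[:,2]; return o+d*s[:,None]
def proj(c,P):
    return cv2.projectPoints(np.array(P,float).reshape(-1,1,3),np.array(c["rvec"],float),c["t"],c["K"],c["D"])[0].reshape(-1,2)
def save(c,n): cv2.imwrite(f"pics/{n}.png",c["color"][:,:,::-1])
E
python3 - <<'E'
from h import *
for n in("top","side"):
    c=cam(n); save(c,n+"0"); np.save(n+"0.npy",c,allow_pickle=True)
    print(n,c["f"],c["cx"],c["cy"],c["k1"],-c["R"].T@c["t"],c["R"][2])
s=monitor.read_state(); print({k:np.round(v,3) for k,v in s.items()},manip.finger_overhang)
print(R.from_euler('xyz',s["eef_rot"]).as_matrix().round(3))
E
```

```text
pics
top 416.377095135903 252.81290637119935 188.73558313414114 -0.11644490096803103 [ 4.20549652e+02 -5.47654957e-01  1.21237666e+03] [ 0.09278894 -0.00625352 -0.99566616]
side 424.4785836043462 256.5687047958822 190.28925059629523 -0.021173256907373646 [  44.64389411 -786.21496942  698.54857926] [ 0.43250101  0.71514736 -0.54909665]
{'clock': np.float64(0.1), 'joints': array([ 1.057,  0.3  ,  1.522,  0.   ,  1.321, -0.067]), 'qd': array([-0.001, -0.001, -0.003, -0.002, -0.001, -0.   ]), 'effort': array([ 3.0000e-03, -5.3265e+01, -3.5328e+01,  7.1000e-02,  2.3000e-02,
       -0.0000e+00]), 'eef_pos': array([237.528, 495.819, 212.946]), 'eef_rot': array([-1.571e+00,  1.000e-03,  1.124e+00]), 'wrist_force': array([ 0.832, -0.235,  0.427]), 'moment': array([-0.007,  0.002,  0.05 ]), 'finger_gap': np.float64(94.112)} 8.0
[[ 0.432 -0.001 -0.902]
 [ 0.902 -0.001  0.432]
 [-0.001 -1.     0.   ]]
```

View pics/top0.png

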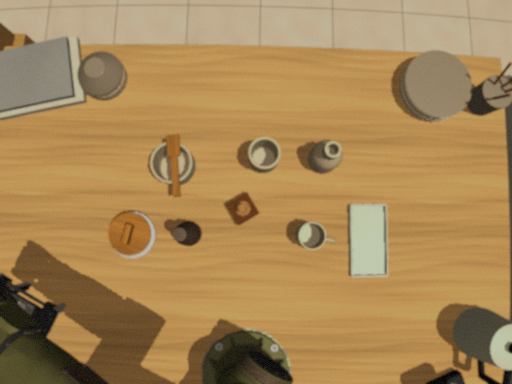

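View pics/side0.png

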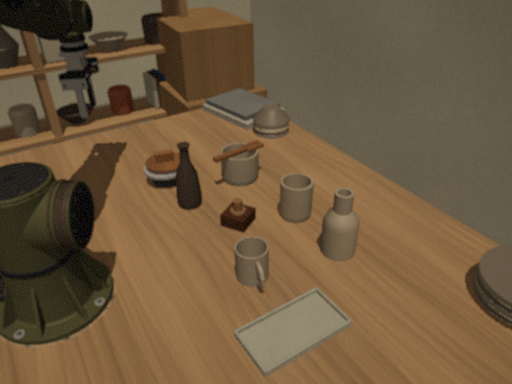

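The top view has +x up and +y left. Objects, by pixel:
- Wide crock with paddle: (172,162), blade at the far end
- Lid on wheel: (130,234)
- Vase: (186,233)
- Stand with stopper: (241,208)
- Narrow crock: (264,154)
- Bottle: (325,155)
- Mug: (311,235)
- Tray: (368,240)

The side view agrees. Next I'll measure with masks.

```bash
python3 - <<'E'
from h import *
T=np.load("top0.npy",allow_pickle=True).item(); S=np.load("side0.npy",allow_pickle=True).item()
for n,c,pts in(("top",T,dict(table=(215,160),paddle=(173,175),blade=(173,145),lid=(118,228),handle=(127,232),crockrim=(190,155),crockin=(160,165),wheelrim=(151,245),stand=(240,200),stop=(243,207),tray=(368,240),botneck=(339,150),bottle=(320,160),vase=(195,235))),
 ("side",S,dict(table=(150,250),paddle=(240,150),crock=(240,170),lid=(160,158),bottle=(340,235),neck=(344,198),stopper=(238,210),stand=(238,218),tray=(295,330)))):
    hsv=cv2.cvtColor(c["color"],cv2.COLOR_RGB2HSV)
    for k,(u,v) in pts.items(): print(n,k,c["color"][v,u],hsv[v,u])
a=cv2.resize(T["color"][120:290,95:400],None,fx=2.6,fy=2.6,interpolation=cv2.INTER_CUBIC)
b=cv2.resize(S["color"][130:280,130:380],None,fx=3.2,fy=3.2,interpolation=cv2.INTER_CUBIC)
for n,i in(("topz",a),("sidez",b)): cv2.imwrite(f"pics/{n}.png",i[:,:,::-1])
E
```

```text
top table [185 141  82] [ 17 142 185]
top paddle [165 109  48] [ 16 181 165]
top blade [152  96  37] [ 15 193 152]
top lid [172 113  52] [ 15 178 172]
top handle [177 116  43] [ 16 193 177]
top crockrim [173 156 116] [ 21  84 173]
top crockin [154 136 103] [ 19  84 154]
top wheelrim [184 181 163] [ 26  29 184]
top stand [108  67  34] [ 13 175 108]
top stop [171 121  64] [ 16 160 171]
top tray [190 199 172] [ 40  35 199]
top botneck [171 156 119] [ 21  78 171]
top bottle [134 116  86] [ 19  91 134]
top vase [55 41 34] [10 97 55]
side table [145 109  69] [ 16 134 145]
side paddle [105  65  33] [ 13 175 105]
side crock [108  95  72] [ 19  85 108]
side lid [84 54 27] [ 14 173  84]
side bottle [112  95  70] [ 18  96 112]
side neck [118 102  78] [ 18  86 118]
side stopper [93 63 39] [ 13 148  93]
side stand [62 33 17] [ 11 185  62]
side tray [151 140 117] [ 20  57 151]
```

View pics/topz.png

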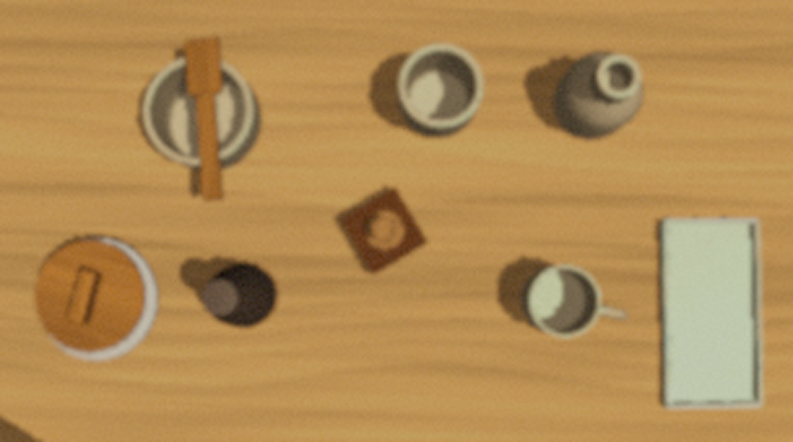

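View pics/sidez.png

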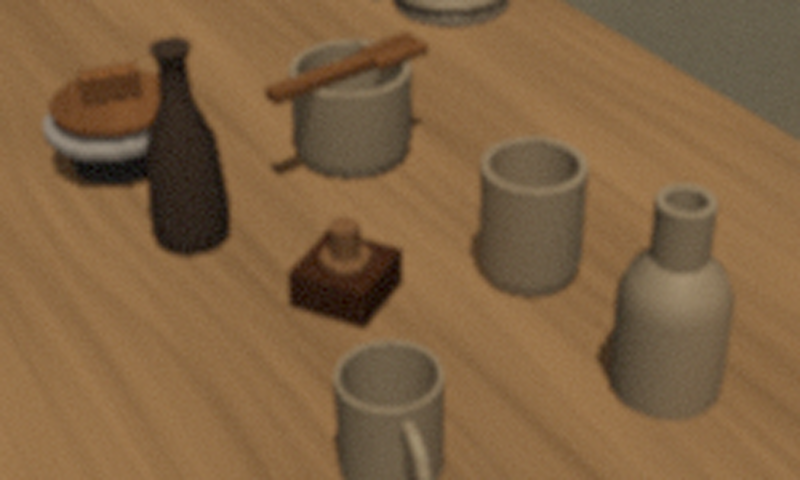

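```bash
cat > m.py <<'E'
from h import *
from scipy.optimize import least_squares
def sub(c,cond,roi,n=4):
    x0,y0,x1,y1=roi
    a=cv2.resize(c["color"][y0:y1,x0:x1],None,fx=n,fy=n,interpolation=cv2.INTER_CUBIC); a=cv2.GaussianBlur(a,(0,0),2.5)
    h=cv2.cvtColor(a,cv2.COLOR_RGB2HSV).astype(int); m=cond(h[...,0],h[...,1],h[...,2]).astype(np.uint8)
    cs=cv2.findContours(m,cv2.RETR_EXTERNAL,cv2.CHAIN_APPROX_NONE)[0]; k=max(cs,key=cv2.contourArea)
    f=lambda p:(np.asarray(p,float).reshape(-1,2)+.5)/n-.5+[x0,y0]
    ys,xs=np.nonzero(m); return f(k),f(np.c_[xs,ys]),m
def circ(P,r=None):
    if r: g=lambda q:np.hypot(P[:,0]-q[0],P[:,1]-q[1])-r; q0=P[:,:2].mean(0)
    else: g=lambda q:np.hypot(P[:,0]-q[0],P[:,1]-q[1])-q[2]; q0=[*P[:,:2].mean(0),50]
    s=least_squares(g,q0,loss="soft_l1",f_scale=2); return s.x.round(1),np.abs(s.fun).mean().round(1)
E
python3 - <<'E'
from m import *
T=np.load("top0.npy",allow_pickle=True).item()
rim=lambda H,S,V:(S<105)&(V>140)
k,a,m=sub(T,lambda H,S,V:(S<105)&(V>155),(145,138,198,188)); P=onz(T,a,95)
print("crock ring",circ(P,54.5),circ(P)); k,a,m0=sub(T,lambda H,S,V:(S<115),(145,138,198,188)); 
P=onz(T,k,95);print("crock outer",circ(P,58),circ(P))
k,a,m=sub(T,lambda H,S,V:S>160,(160,130,186,200)); Pp=onz(T,k,107)
r=cv2.minAreaRect(Pp[:,:2].astype(np.float32)); print("paddle",r)
ax=np.linalg.svd(Pp[:,:2]-Pp[:,:2].mean(0))[2][0]; ax*=np.sign(ax[0]); s=(Pp[:,:2]-Pp[:,:2].mean(0))@ax
n_=np.array([-ax[1],ax[0]]); w=(Pp[:,:2]-Pp[:,:2].mean(0))@n_
print("axis",ax,"ends",Pp[:,:2].mean(0)+ax*s.min(),Pp[:,:2].mean(0)+ax*s.max())
for t in np.arange(-100,100,12.):
    q=w[abs(s-t)<6]; 
    if len(q): print(round(t), q.min().round(),q.max().round(),(Pp[:,:2].mean(0)+ax*t+n_*(q.min()+q.max())/2).round(1))
k,a,m=sub(T,lambda H,S,V:S>155,(100,200,162,265)); P=onz(T,k,67); print("lid",circ(P,60),circ(P))
k,a,m=sub(T,lambda H,S,V:S<75,(100,200,162,265)); P=onz(T,k,50); print("wheel",circ(P))
k,a,m=sub(T,lambda H,S,V:(S<95)&(V>150),(318,134,350,160)); P=onz(T,a,170); print("bottle ring",circ(P,18.5),circ(P))
k,a,m=sub(T,lambda H,S,V:S<80,(340,195,400,285)); P=onz(T,k,16); print("tray",cv2.minAreaRect(P[:,:2].astype(np.float32)))
k,a,m=sub(T,lambda H,S,V:V<140,(215,185,270,232)); P=onz(T,k,36); print("stand",cv2.minAreaRect(P[:,:2].astype(np.float32)))
k,a,m=sub(T,lambda H,S,V:(V>125)&(S<175),(233,197,251,218)); P=onz(T,k,42); print("collar",circ(P,21),circ(P))
k,a,m=sub(T,lambda H,S,V:(V<95),(170,215,205,248)); P=onz(T,k,0); print("vase px",k.min(0),k.max(0),P.min(0),P.max(0))
k,a,m=sub(T,rim,(290,215,328,252)); P=onz(T,k,85); print("mug",circ(P,38),circ(P))
k,a,m=sub(T,rim,(246,134,283,174)); P=onz(T,k,110); print("small",circ(P,44),circ(P))
# lid handle from darkness profile
a=cv2.resize(T["color"][205:262,105:158],None,fx=10,fy=10,interpolation=cv2.INTER_CUBIC)
s=T["color"][120:290,95:400]
for i,(x,y,z) in enumerate([(92,268,99),(80,322,99)]): pass
a=cv2.convertScaleAbs(a,alpha=1.5,beta=-60)
b=cv2.resize(T["color"][188:228,222:262],None,fx=13,fy=13,interpolation=cv2.INTER_CUBIC)
b=np.vstack([b,np.zeros((570-520,520,3),np.uint8)])
img=cv2.resize(np.hstack([a,b]),None,fx=.75,fy=.75,interpolation=cv2.INTER_AREA);print(img.shape)
cv2.imwrite("pics/lidstand.png",img[:,:,::-1])
E
```

```text
crock ring (array([598.1, 218.3]), np.float64(12.1)) (array([601.7, 220.1,  47.9]), np.float64(11.2))
crock outer (array([593.3, 217.6]), np.float64(12.6)) (array([587.9, 241.5,  40.2]), np.float64(9.6))
paddle ((582.3743896484375, 207.62347412109375), (170.12916564941406, 41.16728591918945), 5.924607276916504)
axis [0.9940705  0.10873749] ends [497.99289123 196.63949102] [667.17606435 215.14577695]
-88 -11.0 10.0 [498.8 196.3]
-76 -11.0 13.0 [510.6 198.8]
-64 -11.0 13.0 [522.5 200.5]
-52 -11.0 11.0 [534.6 200.6]
-40 -9.0 8.0 [546.6 201.5]
-28 -9.0 8.0 [558.5 202.8]
-16 -8.0 8.0 [570.4 204.7]
-4 -8.0 8.0 [582.3 206.1]
8 -8.0 8.0 [594.2 207.5]
20 -15.0 16.0 [606.1 209. ]
32 -19.0 18.0 [618.1 209.2]
44 -19.0 18.0 [630.1 210.6]
56 -19.0 17.0 [642.  211.6]
68 -19.0 22.0 [653.7 215. ]
80 -19.0 19.0 [665.8 215. ]
lid (array([398.7, 334.1]), np.float64(2.2)) (array([398.2, 334.3,  57.9]), np.float64(1.2))
wheel (array([393.4, 328.8,  63.2]), np.float64(4.4))
bottle ring (array([ 623.4, -210.5]), np.float64(2.7)) (array([ 623.5, -210.5,   18.9]), np.float64(2.7))
tray ((390.8507080078125, -345.4278564453125), (211.31103515625, 112.3928451538086), 1.299221396446228)
stand ((474.5230712890625, 24.51055908203125), (75.54644012451172, 74.86127471923828), 30.51498031616211)
collar (array([473.7,  17.9]), np.float64(1.6)) (array([473.6,  17.4,  20.1]), np.float64(1.5))
vase px [173.875 220.625] [200.125 244.625] [ 3.66866168e+02  1.41912660e+02 -2.27373675e-13] [436.0792964  219.11373557   0.        ]
mug (array([ 402.3, -170.9]), np.float64(0.7)) (array([ 402.3, -170.9,   38. ]), np.float64(0.7))
small (array([622. , -35.9]), np.float64(0.5)) (array([622. , -35.9,  43.9]), np.float64(0.4))
(428, 788, 3)
```

View pics/lidstand.png

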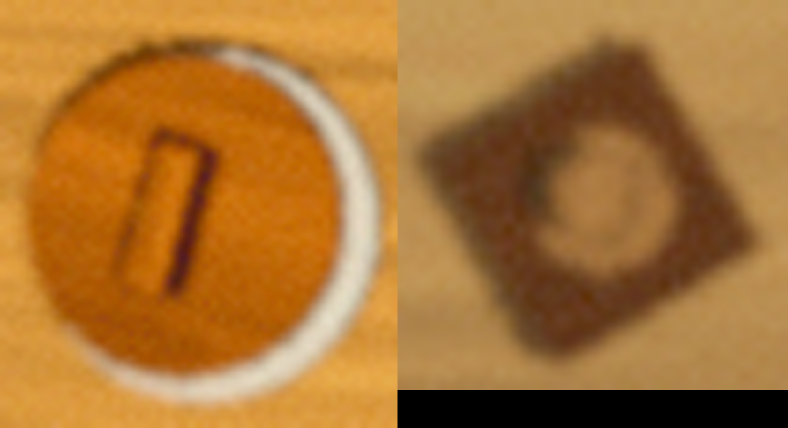

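Crop: the lid handle top face runs from (158,137) to (142,283), with yaw about -14°. The cork collar is at (605,200). The crock rim fit was contaminated, so I'll refine it and cross-check against the side view.

```bash
python3 - <<'E'
from m import *
T=np.load("top0.npy",allow_pickle=True).item(); S_=np.load("side0.npy",allow_pickle=True).item()
def ringfit(c,cond,roi,z,r,q,tol=6,n=4):
    _,a,_=sub(c,cond,roi); P=onz(c,a,z)[:,:2]; q=np.array(q,float)
    for i in range(n):
        d=np.hypot(*(P-q).T); s=P[abs(d-r)<tol]; q,e=circ(s,r)
    ang=np.degrees(np.arctan2(*(s-q).T[::-1])); return q,e,len(s),np.histogram(ang,8,(-180,180))[0]
for q in((590,218),(600,215)): print("top crock",ringfit(T,lambda H,S,V:(S<105)&(V>155),(145,138,198,188),95,54.5,q))
# outer edge
k,a,_=sub(T,lambda H,S,V:((S<105)&(V>150))|(S>165),(145,138,198,188)); P=onz(T,k,95)[:,:2]; q=np.array([592,218.])
for i in range(6): d=np.hypot(*(P-q).T); s=P[abs(d-58)<5]; q,e=circ(s,58)
print("top crock outer",q,e,len(s),len(P))
# side view tops: silhouettes of crock: rim extreme left/right via low sat mask
for n,roi,z,r,q in(("crock",(215,138,265,190),95,58,(592,218)),("small",(275,170,318,225),110,44,(622,-36)),("bottle",(330,185,360,215),170,22,(623,-210))):
    k,a,_=sub(S_,lambda H,S,V:(S<110)&(V>60),roi); P=onz(S_,k,z)[:,:2]; q=np.array(q,float)
    for i in range(6):
        d=np.hypot(*(P-q).T); s=P[abs(d-r)<(9 if i<3 else 4)]; q,e=circ(s,r)
    print("side",n,q,e,len(s),len(P))
# wood parts side: stopper
k,a,_=sub(S_,lambda H,S,V:(S<165)&(V>75)&(S>105),(229,196,248,217)); print("stopper side px",k.min(0),k.max(0)); 
tri=lambda uv: None
# predicted side projections
for n,P in dict(stoptop=(473.6,17.5,72),collar=(473.6,17.5,39),lidtop=(398,334,99),ptip=(667,215,101),pend=(498,197,101)).items(): print(n,proj(S_,P).round(1)[0])
u=lambda x,y:(105+(x/.75+.5)/10-.5,205+(y/.75+.5)/10-.5)
E_=onz(T,[u(158,137),u(142,283),u(178,140),u(200,147),u(165,290)],99); print("handle",E_.round(1))
d=np.diff(E_[:2],axis=0)[0]; print("handle ctr",E_[:2].mean(0),np.degrees(np.arctan2(d[1],d[0])),np.hypot(*d[:2]))
E
```

```text
top crock (array([593.7, 217.7]), np.float64(1.7), 3878, array([247, 616, 609, 196, 325, 615, 596, 674]))
top crock (array([593.7, 217.7]), np.float64(1.7), 3878, array([247, 616, 609, 196, 325, 615, 596, 674]))
top crock outer [590.6 220.1] 2.5 58 487
side crock [583.1 203.1] 1.2 48 464
side small [619.1 -38.3] 0.6 196 547
side bottle [ 621.7 -211.2] 0.7 123 376
stopper side px [228.625 195.625] [247.375 216.375]
stoptop [237.9 199.9]
collar [238.4 210.1]
lidtop [164.3 150.3]
ptip [260.5 142.4]
pend [214.3 159.4]
handle [[424.8 332.7  99. ]
 [372.5 336.4  99. ]
 [423.9 325.3  99. ]
 [421.7 317.2  99. ]
 [370.3 327.9  99. ]]
handle ctr [398.68161403 334.51451108  99.        ] 175.97969812748605 52.41602641395507
```

```bash
cat > go.py <<'E'
import sys
from h import *
x,y,z,yaw=map(float,sys.argv[1:5]); s=monitor.read_state()
M=R.from_euler('xyz',s["eef_rot"]).as_matrix(); d=M.T@(np.array([x,y,z])-s["eef_pos"])
cy=np.degrees(np.arctan2(M[1,0],M[0,0])); sp=-(yaw-cy)
print("t",s["clock"],"pos",s["eef_pos"].round(1),"yaw",cy.round(1),"gap",s["finger_gap"].round(1),"F",np.round(s["wrist_force"],1),"tilt",M[2].round(3))
print("cm dx dy dz",(d/10).round(2),"spin",(sp+180)%360-180)
E
python3 go.py 592 207.5 200 96
```

```text
Traceback (most recent call last):
  File "go.py", line 6, in <module>
    print("t",s["clock"],"pos",s["eef_pos"].round(1),"yaw",cy.round(1),"gap",s["finger_gap"].round(1),"F",np.round(s["wrist_force"],1),"tilt",M[2].round(3))
                                                                             ^^^^^^^^^^^^^^^^^^^^^
AttributeError: 'float' object has no attribute 'round'
```

```bash
sed -i 's/s\["finger_gap"\].round(1)/round(s["finger_gap"],1)/' go.py; python3 go.py 592 207.5 200 96
```

```text
t 0.1 pos [237.5 495.8 212.9] yaw 64.4 gap 94.1 F [ 0.8 -0.2  0.4] tilt [-0.001 -1.     0.   ]
cm dx dy dz [-10.69   1.3  -44.43] spin -31.59840779430283
```

```bash
python3 -m jog '[{"grip":5.0,"dx":-10.7,"dy":0,"dz":-44.4,"spin":-31.6},{"grip":5.0,"dx":-10.7,"dy":0,"dz":-44.4,"spin":-31.6},{"grip":5.0,"dx":-10.7,"dy":0,"dz":-44.4,"spin":-31.6},{"grip":5.0,"dx":-10.7,"dy":0,"dz":-44.4,"spin":-31.6},{"grip":5.0,"dx":-10.7,"dy":0,"dz":-44.4,"spin":-31.6},{"grip":5.0,"dx":-10.7,"dy":0,"dz":-44.4,"spin":-31.6},{"grip":5.0,"dx":-10.7,"dy":0,"dz":-44.4,"spin":-31.6},{"grip":5.0,"dx":-10.7,"dy":1.3,"dz":-44.4,"spin":-31.6},{"grip":5.0,"dx":-10.7,"dy":1.3,"dz":-44.4,"spin":-31.6},{"grip":5.0,"dx":-10.7,"dy":1.3,"dz":-44.4,"spin":-31.6},{"grip":5.0,"dx":-10.7,"dy":1.3,"dz":-44.4,"spin":-31.6}]' 20; python3 go.py 592 207.5 104 96
```

```text
clock: 1.48
eef_pos: [591.3, 208.6, 201.0]
eef_rot: [-1.571, -0.0, 1.677]
wrist_force: [0.6, 0.3, -0.0]
finger_gap: 50.2
t 1.475 pos [591.3 208.6 201. ] yaw 96.1 gap 50.2 F [ 0.6  0.3 -0. ] tilt [ 0.    -1.    -0.001]
cm dx dy dz [-0.12  9.7  -0.05] spin 0.07389392333337241
```

```bash
python3 -m jog '[{"grip":5.0,"dx":-0.1,"dy":6,"dz":0,"spin":0},{"grip":5.0,"dx":-0.1,"dy":8.5,"dz":0,"spin":0},{"grip":5.0,"dx":-0.1,"dy":9.7,"dz":0,"spin":0},{"grip":5.0,"dx":-0.1,"dy":9.7,"dz":0,"spin":0},{"grip":5.0,"dx":-0.1,"dy":9.7,"dz":0,"spin":0},{"grip":1.5,"dx":-0.1,"dy":9.7,"dz":0,"spin":0},{"grip":1.5,"dx":-0.1,"dy":9.7,"dz":0,"spin":0},{"grip":1.5,"dx":-0.1,"dy":9.7,"dz":0,"spin":0},{"grip":1.5,"dx":-0.1,"dy":9.7,"dz":0,"spin":0},{"grip":1.5,"dx":-0.1,"dy":9.7,"dz":0,"spin":0},{"grip":1.5,"dx":-0.1,"dy":9.7,"dz":0,"spin":0}]' 20; python3 go.py 592 207.5 220 96
```

```text
clock: 2.85
eef_pos: [592.0, 206.6, 103.6]
eef_rot: [-1.571, 0.0, 1.675]
wrist_force: [-0.8, -0.9, 2.0]
finger_gap: 19.9
t 2.85 pos [592.  206.6 103.6] yaw 96.0 gap 19.9 F [-0.8 -0.9  2. ] tilt [-0. -1. -0.]
cm dx dy dz [ 9.000e-02 -1.164e+01 -1.000e-02] spin -0.0016470555860905733
```

```bash
python3 -m jog '[{"grip":1.5,"dx":0,"dy":-2,"dz":0,"spin":0},{"grip":1.5,"dx":0,"dy":-6,"dz":0,"spin":0},{"grip":1.5,"dx":0,"dy":-10,"dz":0,"spin":0},{"grip":1.5,"dx":0,"dy":-13,"dz":0,"spin":0},{"grip":1.5,"dx":0,"dy":-13,"dz":0,"spin":0},{"grip":1.5,"dx":0,"dy":-13,"dz":0,"spin":0}]'; python3 - <<'E'
from h import *
c=cam("side"); save(c,"side1"); t=cam("top"); np.save("top1.npy",t,allow_pickle=True)
a=c["color"][60:200,150:330]; b=t["color"][120:200,130:220]
a=cv2.resize(a,None,fx=2.5,fy=2.5); b=cv2.resize(b,(394,350))
cv2.imwrite("pics/lift.png",np.hstack([a[:350],b])[:,:,::-1][:, :800])
E
python3 go.py 401 -345 225 91
```

```text
clock: 3.6
eef_pos: [591.5, 206.6, 231.8]
eef_rot: [-1.569, 0.0, 1.676]
wrist_force: [0.1, -0.1, -2.3]
finger_gap: 19.8
t 3.7 pos [591.5 206.6 231.7] yaw 96.0 gap 19.7 F [ 0.2  0.  -0.9] tilt [-0.    -1.     0.003]
cm dx dy dz [-52.86   0.76  24.71] spin 5.001480589413063
```

View pics/lift.png

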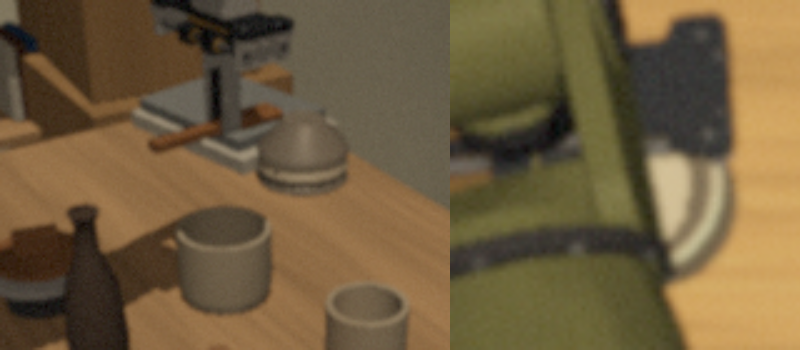

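The paddle is held level at about (215,135) in the crop and clear of the crock. Next is the tray.

```bash
python3 -m jog '[{"grip":1.5,"dx":-3,"dy":0,"dz":1.4,"spin":0},{"grip":1.5,"dx":-8,"dy":0,"dz":3.7,"spin":1},{"grip":1.5,"dx":-13,"dy":0,"dz":6.1,"spin":2},{"grip":1.5,"dx":-18,"dy":0,"dz":8.4,"spin":3},{"grip":1.5,"dx":-23,"dy":0,"dz":10.8,"spin":4},{"grip":1.5,"dx":-28,"dy":0,"dz":13.1,"spin":5},{"grip":1.5,"dx":-33,"dy":0,"dz":15.4,"spin":5},{"grip":1.5,"dx":-38,"dy":0,"dz":17.8,"spin":5},{"grip":1.5,"dx":-43,"dy":0,"dz":20.1,"spin":5},{"grip":1.5,"dx":-48,"dy":0,"dz":22.4,"spin":5},{"grip":1.5,"dx":-51.5,"dy":0,"dz":24.1,"spin":5},{"grip":1.5,"dx":-52.9,"dy":1,"dz":24.7,"spin":5},{"grip":1.5,"dx":-52.9,"dy":6,"dz":24.7,"spin":5},{"grip":1.5,"dx":-52.9,"dy":11,"dz":24.7,"spin":5},{"grip":1.5,"dx":-52.9,"dy":16,"dz":24.7,"spin":5},{"grip":1.5,"dx":-52.9,"dy":18,"dz":24.7,"spin":5},{"grip":1.5,"dx":-52.9,"dy":18.5,"dz":24.7,"spin":5},{"grip":1.5,"dx":-52.9,"dy":18.5,"dz":24.7,"spin":5}]'; python3 - <<'E'
from h import *
c=cam("side"); cv2.imwrite("pics/tray1.png",cv2.resize(c["color"][220:384,190:390],None,fx=3.3,fy=3.3)[:,:,::-1])
E
python3 go.py 401 -345 15 91
```

```text
clock: 5.95
eef_pos: [401.9, -344.9, 48.6]
eef_rot: [-1.571, 0.0, 1.589]
wrist_force: [-0.1, -0.1, -0.4]
finger_gap: 20.0
t 6.0 pos [ 402.  -345.2   49.1] yaw 91.0 gap 20.0 F [-0.5 -0.4 -1. ] tilt [-0.001 -1.    -0.001]
cm dx dy dz [0.03 3.41 0.1 ] spin 0.02113252105976926
```

View pics/tray1.png

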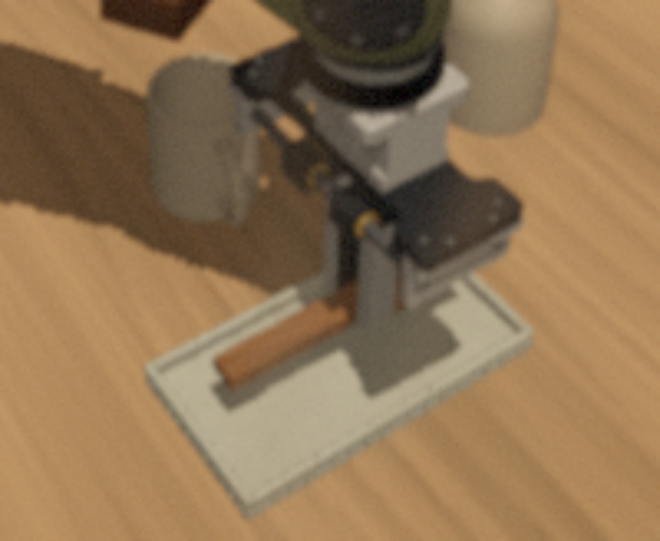

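The paddle is over the tray, aligned with it and level. I'll lower it and release.

```bash
python3 -m jog '[{"grip":1.5,"dx":0,"dy":1.5,"dz":0,"spin":0},{"grip":1.5,"dx":0,"dy":2.8,"dz":0,"spin":0},{"grip":1.5,"dx":0,"dy":3.3,"dz":0,"spin":0},{"grip":1.5,"dx":0,"dy":3.5,"dz":0,"spin":0},{"grip":1.5,"dx":0,"dy":3.5,"dz":0,"spin":0},{"grip":1.5,"dx":0,"dy":3.5,"dz":0,"spin":0}]'; python3 go.py 401 -345 14 91;  python3 -m jog '[{"grip":4,"dx":0,"dy":0,"dz":0,"spin":0},{"grip":4,"dx":0,"dy":0,"dz":0,"spin":0},{"grip":4,"dx":0,"dy":0,"dz":0,"spin":0},{"grip":4,"dx":0,"dy":0,"dz":0,"spin":0},{"grip":4,"dx":0,"dy":-3,"dz":0,"spin":0},{"grip":4,"dx":0,"dy":-9,"dz":0,"spin":0},{"grip":4,"dx":0,"dy":-15,"dz":0,"spin":0},{"grip":4,"dx":0,"dy":-21,"dz":0,"spin":0},{"grip":4,"dx":0,"dy":-21,"dz":0,"spin":0}]'; python3 go.py 474 17.5 200 90
```

```text
clock: 6.75
eef_pos: [401.7, -345.4, 13.5]
eef_rot: [-1.571, 0.0, 1.588]
wrist_force: [-0.3, -0.1, 0.1]
finger_gap: 19.9
t 6.75 pos [ 401.7 -345.4   13.5] yaw 91.0 gap 19.9 F [-0.3 -0.1  0.1] tilt [-0. -1. -0.]
cm dx dy dz [ 0.04 -0.05  0.07] spin -0.002456596885735962
clock: 7.88
eef_pos: [402.6, -346.3, 228.0]
eef_rot: [-1.576, 0.006, 1.588]
wrist_force: [-0.9, -0.7, -0.6]
finger_gap: 39.9
t 7.875 pos [ 402.6 -346.3  228. ] yaw 91.0 gap 39.9 F [-0.9 -0.7 -0.6] tilt [-0.006 -1.    -0.006]
cm dx dy dz [36.26  2.63 -7.76] spin 1.0022868658795119
```

```bash
python3 - <<'E'
from m import *
t=cam("top"); s=cam("side")
for z,c,nm in((0,t,"top"),(0,s,"side")): save(c,nm+"2")
roi=(145,138,200,188)
ring=lambda H,S,V:(S<108)&(V>150)
k,a,_=sub(t,ring,roi); P=onz(t,k,95)[:,:2]; print("crock top",circ(P,58),circ(P))
k,a,_=sub(s,lambda H,S,V:(S<112)&(V>55),(215,138,266,192)); P=onz(s,k,95)[:,:2]; q=np.array([592,216.])
for i in range(6):
    d=np.hypot(*(P-q).T); g=P[abs(d-58)<(9 if i<3 else 4)]; q,e=circ(g,58)
print("crock side",q,e,len(g))
A=cv2.resize(t["color"][110:300,95:405],(800,490)); cv2.imwrite("pics/top2z.png",A[:,:,::-1])
E
```

```text
crock top (array([593.1, 217.3]), np.float64(0.7)) (array([593.1, 217.3,  58.7]), np.float64(0.4))
crock side [592.1 218.8] 0.8 201
```

View pics/top2z.png

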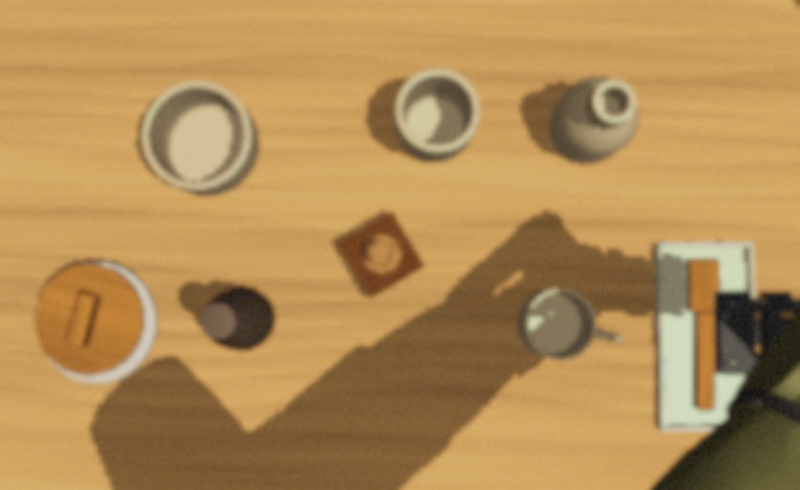

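The paddle lies flat in the tray at (703,335), the crock is now open at (198,137), and the bystanders are unmoved. Next I'll fetch the stopper.

```bash
python3 -m jog '[{"grip":4.4,"dx":36.3,"dy":2.6,"dz":-7.8,"spin":1},{"grip":4.4,"dx":36.3,"dy":2.6,"dz":-7.8,"spin":1},{"grip":4.4,"dx":36.3,"dy":2.6,"dz":-7.8,"spin":1},{"grip":4.4,"dx":36.3,"dy":2.6,"dz":-7.8,"spin":1},{"grip":4.4,"dx":36.3,"dy":2.6,"dz":-7.8,"spin":1},{"grip":4.4,"dx":36.3,"dy":2.6,"dz":-7.8,"spin":1},{"grip":4.4,"dx":36.3,"dy":2.6,"dz":-7.8,"spin":1},{"grip":4.4,"dx":36.3,"dy":7,"dz":-7.8,"spin":1},{"grip":4.4,"dx":36.3,"dy":10,"dz":-7.8,"spin":1},{"grip":4.4,"dx":36.3,"dy":12,"dz":-7.8,"spin":1},{"grip":4.4,"dx":36.3,"dy":12,"dz":-7.8,"spin":1}]';python3 go.py 474 17.5 53 90
```

```text
clock: 9.35
eef_pos: [471.9, 18.3, 101.4]
eef_rot: [-1.566, -0.0, 1.57]
wrist_force: [-0.6, -0.2, 0.8]
finger_gap: 44.0
t 9.35 pos [471.9  18.3 101.4] yaw 89.9 gap 44.0 F [-0.6 -0.2  0.8] tilt [ 0.    -1.     0.005]
cm dx dy dz [-0.08  4.84 -0.24] spin -0.05197187750229659
```

```bash
python3 -m jog '[{"grip":4.4,"dx":0,"dy":0,"dz":0,"spin":0},{"grip":4.4,"dx":0,"dy":0,"dz":0,"spin":0}]';python3 go.py 474 17.5 53 90
```

```text
clock: 9.6
eef_pos: [473.6, 18.8, 104.2]
eef_rot: [-1.572, 0.0, 1.571]
wrist_force: [-0.4, -0.0, -0.7]
finger_gap: 43.7
t 9.6 pos [473.6  18.8 104.2] yaw 90.0 gap 43.7 F [-0.4 -0.  -0.7] tilt [-0.    -1.    -0.001]
cm dx dy dz [-0.13  5.12 -0.04] spin -0.01381988329561068
```

```bash
python3 -m jog '[{"grip":4.4,"dx":-0.1,"dy":2.5,"dz":0,"spin":0},{"grip":4.4,"dx":-0.1,"dy":4.5,"dz":0,"spin":0},{"grip":4.4,"dx":-0.1,"dy":5.1,"dz":0,"spin":0},{"grip":4.4,"dx":-0.1,"dy":5.1,"dz":0,"spin":0},{"grip":4.4,"dx":-0.1,"dy":5.1,"dz":0,"spin":0},{"grip":2,"dx":-0.1,"dy":5.1,"dz":0,"spin":0},{"grip":2,"dx":-0.1,"dy":5.1,"dz":0,"spin":0},{"grip":2,"dx":-0.1,"dy":5.1,"dz":0,"spin":0},{"grip":2,"dx":-0.1,"dy":5.1,"dz":0,"spin":0},{"grip":2,"dx":-0.1,"dy":5.1,"dz":0,"spin":0}]' 15;python3 go.py 474 17.5 53 90
```

```text
clock: 10.85
eef_pos: [473.4, 18.1, 52.7]
eef_rot: [-1.571, -0.0, 1.571]
wrist_force: [-1.8, 0.0, 5.4]
finger_gap: 25.8
t 10.85 pos [473.4  18.1  52.7] yaw 90.0 gap 25.8 F [-1.8  0.   5.4] tilt [ 0. -1. -0.]
cm dx dy dz [-0.06 -0.03 -0.06] spin -0.0009067975871062117
```

```bash
python3 -m jog '[{"grip":2,"dx":0,"dy":-1,"dz":0,"spin":0},{"grip":2,"dx":0,"dy":-3,"dz":0,"spin":0},{"grip":2,"dx":0,"dy":-7,"dz":0,"spin":0},{"grip":2,"dx":0,"dy":-12,"dz":0,"spin":0},{"grip":2,"dx":0,"dy":-17,"dz":0,"spin":0},{"grip":2,"dx":0,"dy":-20.5,"dz":0,"spin":0},{"grip":2,"dx":0,"dy":-20.5,"dz":0,"spin":0},{"grip":2,"dx":0,"dy":-20.5,"dz":0,"spin":0}]';python3 go.py 622.5 -211 257 90
```

```text
clock: 11.85
eef_pos: [472.8, 18.0, 256.7]
eef_rot: [-1.57, 0.0, 1.571]
wrist_force: [-0.3, -0.9, -0.8]
finger_gap: 25.3
t 11.85 pos [472.8  18.  256.7] yaw 90.0 gap 25.3 F [-0.3 -0.9 -0.8] tilt [-0.    -1.     0.001]
cm dx dy dz [-22.9   -0.05 -14.97] spin 0.0012850001917286136
```

```bash
python3 -m jog '[{"grip":2,"dx":-4,"dy":0,"dz":-2.6,"spin":0},{"grip":2,"dx":-8.5,"dy":0,"dz":-5.6,"spin":0},{"grip":2,"dx":-13,"dy":0,"dz":-8.5,"spin":0},{"grip":2,"dx":-17.5,"dy":0,"dz":-11.4,"spin":0},{"grip":2,"dx":-21,"dy":0,"dz":-13.7,"spin":0},{"grip":2,"dx":-22.9,"dy":0,"dz":-15,"spin":0},{"grip":2,"dx":-22.9,"dy":1,"dz":-15,"spin":0},{"grip":2,"dx":-22.9,"dy":2,"dz":-15,"spin":0},{"grip":2,"dx":-22.9,"dy":2,"dz":-15,"spin":0},{"grip":2,"dx":-22.9,"dy":2,"dz":-15,"spin":0}]';python3 go.py 622.5 -211 187 90; python3 - <<'E'
from h import *
c=cam("side"); np.save("side3.npy",c,allow_pickle=True)
cv2.imwrite("pics/bot.png",cv2.resize(c["color"][140:280,290:400],None,fx=4.2,fy=4.2,interpolation=cv2.INTER_CUBIC)[:,:,::-1])
s=monitor.read_state()["eef_pos"]; z=s[2]-47
for n,P in dict(tip=(s[0],s[1],z),collar=(s[0],s[1],z+33),rim=(622.5,-211,170)).items():
    q=proj(c,P)[0]; print(n,((q-[290,140]+.5)*4.2).round(0))
E
```

```text
clock: 13.1
eef_pos: [623.2, -210.4, 237.9]
eef_rot: [-1.571, 0.0, 1.572]
wrist_force: [-0.3, -0.5, 0.1]
finger_gap: 25.3
t 13.1 pos [ 623.2 -210.4  237.9] yaw 90.0 gap 25.3 F [-0.3 -0.5  0.1] tilt [-0. -1. -0.]
cm dx dy dz [-0.06  5.09  0.07] spin 0.040367463203978105
tip [235. 187.]
collar [241. 133.]
rim [230. 221.]
```

View pics/bot.png

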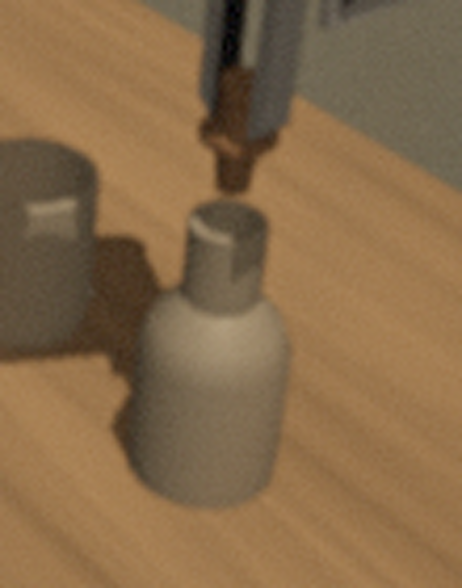

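Tip at (235,190), rim centre (227,222). It is within about 2 mm of the rim axis, so I'll lower it slowly and check the force midway.

```bash
python3 -m jog '[{"grip":2,"dx":0,"dy":1,"dz":0.1,"spin":0},{"grip":2,"dx":0,"dy":1.8,"dz":0.1,"spin":0},{"grip":2,"dx":0,"dy":2.4,"dz":0.1,"spin":0},{"grip":2,"dx":0,"dy":3.0,"dz":0.1,"spin":0},{"grip":2,"dx":0,"dy":3.0,"dz":0.1,"spin":0}]';python3 go.py 622 -211 187 90;python3 -m jog '[{"grip":2,"dx":0,"dy":0.5,"dz":0,"spin":0},{"grip":2,"dx":0,"dy":1,"dz":0,"spin":0},{"grip":2,"dx":0,"dy":1.4,"dz":0,"spin":0},{"grip":2,"dx":0,"dy":1.7,"dz":0,"spin":0},{"grip":2,"dx":0,"dy":1.9,"dz":0,"spin":0},{"grip":2,"dx":0,"dy":1.9,"dz":0,"spin":0}]';python3 go.py 622 -211 187 90
```

```text
clock: 13.78
eef_pos: [622.1, -210.9, 206.9]
eef_rot: [-1.57, -0.0, 1.571]
wrist_force: [-0.5, -0.5, -0.6]
finger_gap: 25.4
t 13.775 pos [ 622.1 -210.9  206.9] yaw 90.0 gap 25.4 F [-0.5 -0.5 -0.6] tilt [ 0.    -1.     0.001]
cm dx dy dz [-0.01  1.99  0.01] spin -0.0003086292829266313
clock: 14.52
eef_pos: [622.2, -210.9, 188.4]
eef_rot: [-1.571, -0.0, 1.571]
wrist_force: [-0.7, 0.3, -0.1]
finger_gap: 25.6
t 14.525 pos [ 622.2 -210.9  188.4] yaw 90.0 gap 25.6 F [-0.7  0.3 -0.1] tilt [ 0. -1.  0.]
cm dx dy dz [-0.01  0.14  0.02] spin 0.0011979398199741809
```

Inserted with no lateral force. I'll lower it to contact and release.

```bash
python3 -m jog '[{"grip":2,"dx":0,"dy":0.1,"dz":0,"spin":0},{"grip":2,"dx":0,"dy":0.16,"dz":0,"spin":0},{"grip":2,"dx":0,"dy":0.16,"dz":0,"spin":0}]';python3 -m jog '[{"grip":4.4,"dx":0,"dy":0,"dz":0,"spin":0},{"grip":4.4,"dx":0,"dy":0,"dz":0,"spin":0},{"grip":4.4,"dx":0,"dy":0,"dz":0,"spin":0},{"grip":4.4,"dx":0,"dy":0,"dz":0,"spin":0},{"grip":4.4,"dx":0,"dy":-2,"dz":0,"spin":0},{"grip":4.4,"dx":0,"dy":-5,"dz":0,"spin":0},{"grip":4.4,"dx":0,"dy":-8,"dz":0,"spin":0},{"grip":4.4,"dx":0,"dy":-8,"dz":0,"spin":0}]';python3 go.py 398.5 333 260 77
```

```text
clock: 14.9
eef_pos: [622.2, -210.9, 186.8]
eef_rot: [-1.571, 0.0, 1.571]
wrist_force: [0.2, 0.8, -1.0]
finger_gap: 25.4
clock: 15.9
eef_pos: [622.8, -211.2, 269.2]
eef_rot: [-1.575, 0.002, 1.571]
wrist_force: [0.5, -0.2, -0.2]
finger_gap: 43.9
t 15.9 pos [ 622.8 -211.2  269.2] yaw 90.0 gap 43.9 F [ 0.5 -0.2 -0.2] tilt [-0.002 -1.    -0.004]
cm dx dy dz [54.42  0.75 22.43] spin 13.002653155203092
```

```bash
python3 -m jog '[{"grip":4.4,"dx":54.4,"dy":0.7,"dz":22.4,"spin":13},{"grip":4.4,"dx":54.4,"dy":0.7,"dz":22.4,"spin":13},{"grip":4.4,"dx":54.4,"dy":0.7,"dz":22.4,"spin":13},{"grip":4.4,"dx":54.4,"dy":0.7,"dz":22.4,"spin":13},{"grip":4.4,"dx":54.4,"dy":0.7,"dz":22.4,"spin":13},{"grip":4.4,"dx":54.4,"dy":0.7,"dz":22.4,"spin":13},{"grip":4.4,"dx":54.4,"dy":0.7,"dz":22.4,"spin":13},{"grip":4.4,"dx":54.4,"dy":0.7,"dz":22.4,"spin":13},{"grip":4.4,"dx":54.4,"dy":0.7,"dz":22.4,"spin":13},{"grip":4.4,"dx":54.4,"dy":0.7,"dz":22.4,"spin":13},{"grip":4.4,"dx":54.4,"dy":5,"dz":22.4,"spin":13},{"grip":4.4,"dx":54.4,"dy":10,"dz":22.4,"spin":13},{"grip":4.4,"dx":54.4,"dy":14,"dz":22.4,"spin":13},{"grip":4.4,"dx":54.4,"dy":14,"dz":22.4,"spin":13},{"grip":4.4,"dx":54.4,"dy":14,"dz":22.4,"spin":13}]';python3 go.py 398.5 333.5 80 77; python3 - <<'E'
from h import *
c=cam("side"); 
cv2.imwrite("pics/bl.png",np.hstack([cv2.resize(c["color"][100:200,120:220],(395,395),interpolation=cv2.INTER_CUBIC),cv2.resize(c["color"][165:265,295:395],(395,395),interpolation=cv2.INTER_CUBIC)])[:,:,::-1])
for z in(170,173,176,206): print(z,((proj(c,(622,-211,z))[0]-[295,165])*3.95+[395,0]).round())
E
```

```text
clock: 17.77
eef_pos: [398.6, 333.3, 128.1]
eef_rot: [-1.572, -0.001, 1.344]
wrist_force: [0.4, 0.3, 0.1]
finger_gap: 43.8
t 17.775 pos [398.6 333.3 128.1] yaw 77.0 gap 43.8 F [0.4 0.3 0.1] tilt [ 0.001 -1.    -0.001]
cm dx dy dz [0.01 4.81 0.02] spin -0.00323133488871008
170 [589. 107.]
173 [590. 103.]
176 [590.  99.]
206 [596.  53.]
```

View pics/bl.png

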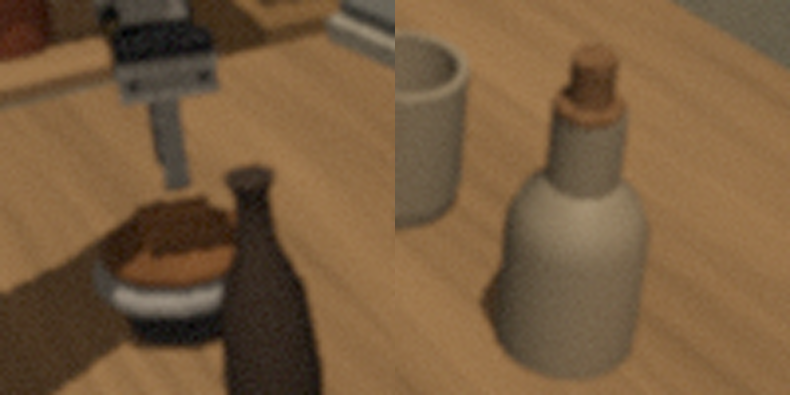

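The stopper is seated, with its grip top at (595,48) and its collar on the rim at (590,103), both as predicted. Next is the lid.

```bash
python3 -m jog '[{"grip":4.4,"dx":0,"dy":2.5,"dz":0,"spin":0},{"grip":4.4,"dx":0,"dy":4.3,"dz":0,"spin":0},{"grip":4.4,"dx":0,"dy":4.8,"dz":0,"spin":0},{"grip":4.4,"dx":0,"dy":4.8,"dz":0,"spin":0},{"grip":4.4,"dx":0,"dy":4.8,"dz":0,"spin":0},{"grip":1.2,"dx":0,"dy":4.8,"dz":0,"spin":0},{"grip":1.2,"dx":0,"dy":4.8,"dz":0,"spin":0},{"grip":1.2,"dx":0,"dy":4.8,"dz":0,"spin":0},{"grip":1.2,"dx":0,"dy":4.8,"dz":0,"spin":0},{"grip":1.2,"dx":0,"dy":4.8,"dz":0,"spin":0},{"grip":1.2,"dx":0,"dy":4.8,"dz":0,"spin":0}]' 25;python3 go.py 398.5 333.5 80 77; python3 -m jog '[{"grip":1.2,"dx":0,"dy":-1,"dz":0,"spin":0},{"grip":1.2,"dx":0,"dy":-3,"dz":0,"spin":0},{"grip":1.2,"dx":0,"dy":-7,"dz":0,"spin":0},{"grip":1.2,"dx":0,"dy":-11,"dz":0,"spin":0},{"grip":1.2,"dx":0,"dy":-15,"dz":0,"spin":0},{"grip":1.2,"dx":0,"dy":-15,"dz":0,"spin":0},{"grip":1.2,"dx":0,"dy":-15,"dz":0,"spin":0}]';python3 go.py 592.7 217.8 230 77
```

```text
clock: 19.2
eef_pos: [398.2, 333.0, 78.9]
eef_rot: [-1.571, 0.0, 1.344]
wrist_force: [-0.9, -2.0, 3.6]
finger_gap: 17.7
t 19.2 pos [398.2 333.   78.9] yaw 77.0 gap 17.7 F [-0.9 -2.   3.6] tilt [-0. -1.  0.]
cm dx dy dz [ 0.06 -0.11 -0.01] spin -0.0009167857787133471
clock: 20.08
eef_pos: [397.9, 332.9, 228.0]
eef_rot: [-1.57, 0.001, 1.344]
wrist_force: [1.0, -0.9, -2.6]
finger_gap: 17.6
t 20.075 pos [397.9 332.9 228. ] yaw 77.0 gap 17.6 F [ 1.  -0.9 -2.6] tilt [-0.001 -1.     0.001]
cm dx dy dz [ -6.83  -0.22 -21.57] spin 0.006111059741556346
```

```bash
python3 -m jog '[{"grip":1.2,"dx":-1,"dy":0,"dz":-3.2,"spin":0},{"grip":1.2,"dx":-2.3,"dy":0,"dz":-7.5,"spin":0},{"grip":1.2,"dx":-3.8,"dy":0,"dz":-12,"spin":0},{"grip":1.2,"dx":-5.2,"dy":0,"dz":-16.5,"spin":0},{"grip":1.2,"dx":-6.3,"dy":0,"dz":-20,"spin":0},{"grip":1.2,"dx":-6.8,"dy":2,"dz":-21.6,"spin":0},{"grip":1.2,"dx":-6.8,"dy":4.5,"dz":-21.6,"spin":0},{"grip":1.2,"dx":-6.8,"dy":6,"dz":-21.6,"spin":0},{"grip":1.2,"dx":-6.8,"dy":6.5,"dz":-21.6,"spin":0},{"grip":1.2,"dx":-6.8,"dy":6.5,"dz":-21.6,"spin":0},{"grip":1.2,"dx":-6.8,"dy":6.5,"dz":-21.6,"spin":0}]';python3 go.py 592.7 217.8 116 77
python3 - <<'E'
from m import *
c=cam("side"); t=cam("top"); np.save("side5.npy",c,allow_pickle=True)
p=monitor.read_state()["eef_pos"]; z0=p[2]-28.9; print("lid z",z0)
k,a,m=sub(c,lambda H,S,V:(S>150)&(H<19),(200,95,290,165)); 
P=onz(c,k,z0+17)[:,:2]; q=p[:2].copy()
for i in range(6):
    d=np.hypot(*(P-q).T); g=P[abs(d-60)<(10 if i<3 else 4)]; q,e=circ(g,60)
print("lid top edge",q,e,len(g))
P=onz(c,k,z0+8)[:,:2]; q2=p[:2].copy()
for i in range(6):
    d=np.hypot(*(P-q2).T); g=P[abs(d-60)<(10 if i<3 else 4)]; q2,e=circ(g,60)
print("lid low edge",q2,e,len(g))
im=c["color"].copy(); 
A=cv2.resize(im[70:200,190:320],None,fx=4,fy=4,interpolation=cv2.INTER_CUBIC)
th=np.linspace(0,6.28,90)
for (x,y),z,r,col in((p[:2],z0+8,60,(255,0,0)),((592.7,217.8),95,58,(0,255,0))):
    for u in proj(c,np.c_[x+r*np.cos(th),y+r*np.sin(th),0*th+z]): cv2.circle(A,tuple(int(v) for v in (u-[190,70]+.5)*4),1,col,-1)
cv2.imwrite("pics/lidover.png",A[:,:,::-1])
E
```

```text
clock: 21.45
eef_pos: [593.6, 218.5, 164.8]
eef_rot: [-1.572, -0.001, 1.344]
wrist_force: [-0.3, -0.8, -2.9]
finger_gap: 17.8
t 21.45 pos [593.6 218.5 164.8] yaw 77.0 gap 17.8 F [-0.3 -0.8 -2.9] tilt [ 0.001 -1.    -0.001]
cm dx dy dz [-0.09  4.88  0.08] spin 0.013422630932296897
lid z 135.68671276903095
lid top edge [584.6 210.9] 1.2 290
lid low edge [593.5 226.5] 1.2 287
```

View pics/lidover.png

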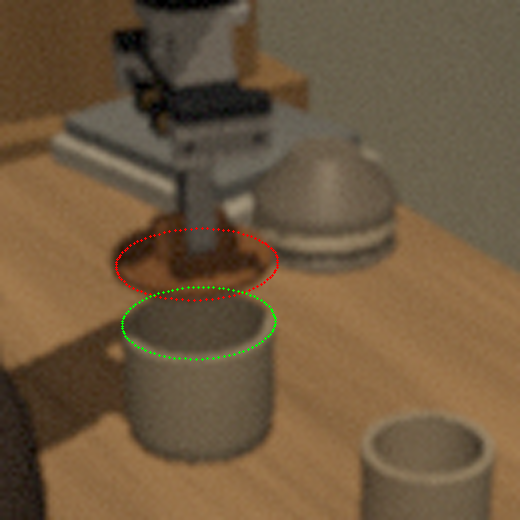

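```bash
python3 - <<'E'
from m import *
c=np.load("side5.npy",allow_pickle=True).item(); p=monitor.read_state()["eef_pos"]; z0=135.7
th=np.linspace(0,6.283,721)
L=[proj(c,np.c_[p[0]+60*np.cos(th),p[1]+60*np.sin(th),0*th+z0+h]) for h in(8,17)]
print("pred left/right/bottom",[(l[:,0].min().round(1),l[:,0].max().round(1),l[:,1].max().round(1)) for l in L])
img=cv2.GaussianBlur(c["color"],(0,0),.7); h=cv2.cvtColor(img,cv2.COLOR_RGB2HSV)
for v in (129,131,133,135,137): print(v,"L",h[v,212:226].tolist()[::1] if 0 else [tuple(x) for x in img[v,213:225].tolist()]); print("   R",[tuple(x) for x in img[v,252:264].tolist()])
print("col 235",[tuple(x) for x in img[136:150,235].tolist()])
# jacobian px per mm world x,y
b=proj(c,(p[0],p[1],z0+12))[0]; print(proj(c,(p[0]+10,p[1],z0+12))[0]-b, proj(c,(p[0],p[1]+10,z0+12))[0]-b)
E
```

```text
pred left/right/bottom [(np.float64(218.6), np.float64(259.0), np.float64(144.5)), (np.float64(218.4), np.float64(259.0), np.float64(141.7))]
129 L [(137, 104, 65), (138, 104, 66), (139, 105, 67), (141, 105, 68), (141, 104, 66), (137, 103, 65), (127, 94, 59), (112, 80, 50), (96, 66, 40), (80, 54, 33), (67, 42, 24), (61, 38, 23)]
   R [(122, 78, 44), (121, 79, 45), (120, 81, 49), (120, 87, 59), (120, 94, 68), (117, 97, 73), (114, 97, 74), (108, 94, 72), (107, 92, 70), (112, 96, 72), (118, 102, 77), (123, 106, 81)]
131 L [(141, 105, 67), (139, 103, 66), (137, 102, 64), (137, 102, 64), (130, 96, 61), (113, 82, 51), (88, 63, 37), (66, 43, 23), (56, 35, 20), (52, 33, 17), (50, 32, 17), (52, 31, 15)]
   R [(119, 76, 42), (119, 77, 43), (120, 77, 43), (121, 78, 43), (116, 78, 47), (107, 77, 52), (96, 77, 56), (94, 80, 60), (101, 87, 67), (110, 94, 72), (117, 101, 77), (122, 106, 81)]
133 L [(144, 108, 69), (143, 107, 69), (141, 107, 67), (134, 100, 63), (116, 85, 53), (89, 62, 36), (63, 41, 23), (50, 29, 16), (49, 29, 17), (49, 29, 16), (50, 30, 13), (53, 33, 19)]
   R [(84, 52, 30), (88, 5
[... 442 characters left out ...]
96, 79, 59), (93, 78, 59), (90, 76, 59), (86, 73, 57), (87, 74, 58)]
137 L [(138, 104, 65), (138, 103, 63), (141, 105, 66), (140, 103, 67), (126, 93, 59), (99, 71, 43), (85, 56, 33), (90, 57, 32), (97, 62, 34), (100, 63, 34), (102, 64, 34), (107, 68, 37)]
   R [(89, 57, 30), (83, 53, 30), (77, 49, 27), (81, 52, 31), (101, 69, 41), (123, 89, 56), (136, 102, 66), (138, 105, 68), (134, 103, 68), (129, 100, 68), (123, 96, 67), (120, 96, 67)]
col 235 [(56, 35, 21), (55, 34, 19), (56, 34, 18), (68, 40, 23), (88, 54, 30), (105, 67, 37), (106, 67, 37), (93, 60, 34), (82, 57, 36), (80, 63, 45), (81, 68, 52), (81, 70, 53), (81, 70, 52), (81, 69, 51)]
[ 2.92079926 -0.80862821] [-1.659191   -1.22801644]
```

The lid is about 1 to 3 mm short of centre along the handle, from its edges at u=217.5 and u=257.7. The play is 5 mm, so a small shift and a guarded descent will do.

```bash
python3 -m jog '[{"grip":1.2,"dx":-0.1,"dy":1.5,"dz":-0.1,"spin":0},{"grip":1.2,"dx":-0.1,"dy":2.8,"dz":-0.1,"spin":0},{"grip":1.2,"dx":-0.1,"dy":3.6,"dz":-0.1,"spin":0},{"grip":1.2,"dx":-0.1,"dy":3.9,"dz":-0.1,"spin":0},{"grip":1.2,"dx":-0.1,"dy":4.0,"dz":-0.1,"spin":0},{"grip":1.2,"dx":-0.1,"dy":4.0,"dz":-0.1,"spin":0}]';python3 -m jog '[{"grip":1.2,"dx":0,"dy":0.1,"dz":0,"spin":0},{"grip":1.2,"dx":0,"dy":0.2,"dz":0,"spin":0},{"grip":1.2,"dx":0,"dy":0.3,"dz":0,"spin":0},{"grip":1.2,"dx":0,"dy":0.3,"dz":0,"spin":0}]';python3 go.py 594.2 217.4 116 77
```

```text
clock: 22.3
eef_pos: [594.3, 217.1, 124.1]
eef_rot: [-1.571, -0.0, 1.344]
wrist_force: [-0.0, -0.0, -1.9]
finger_gap: 17.9
clock: 22.8
eef_pos: [594.1, 217.0, 120.8]
eef_rot: [-1.571, 0.0, 1.344]
wrist_force: [-0.1, -0.6, -2.0]
finger_gap: 17.7
t 22.8 pos [594.1 217.  120.8] yaw 77.0 gap 17.7 F [-0.1 -0.6 -2. ] tilt [-0. -1.  0.]
cm dx dy dz [0.04 0.48 0.  ] spin -9.063419543053897e-05
```

The step is 3 mm into the mouth with no contact force. Continuing down.

```bash
python3 -m jog '[{"grip":1.2,"dx":0,"dy":0.1,"dz":0,"spin":0},{"grip":1.2,"dx":0,"dy":0.2,"dz":0,"spin":0},{"grip":1.2,"dx":0,"dy":0.3,"dz":0,"spin":0},{"grip":1.2,"dx":0,"dy":0.4,"dz":0,"spin":0},{"grip":1.2,"dx":0,"dy":0.4,"dz":0,"spin":0}]';python3 -m jog '[{"grip":1.2,"dx":0,"dy":0.05,"dz":0,"spin":0},{"grip":1.2,"dx":0,"dy":0.1,"dz":0,"spin":0},{"grip":1.2,"dx":0,"dy":0.1,"dz":0,"spin":0}]'
```

```text
clock: 23.42
eef_pos: [594.1, 217.0, 116.8]
eef_rot: [-1.571, 0.0, 1.344]
wrist_force: [0.4, -0.1, -2.3]
finger_gap: 18.0
clock: 23.8
eef_pos: [594.2, 217.0, 116.0]
eef_rot: [-1.571, -0.0, 1.344]
wrist_force: [-0.7, -0.2, -0.2]
finger_gap: 17.5
```

Contact is felt: the weight is off the wrist at the expected height. Releasing and retreating.

```bash
python3 -m jog '[{"grip":4.4,"dx":0,"dy":0,"dz":0,"spin":0},{"grip":4.4,"dx":0,"dy":0,"dz":0,"spin":0},{"grip":4.4,"dx":0,"dy":0,"dz":0,"spin":0},{"grip":4.4,"dx":0,"dy":0,"dz":0,"spin":0},{"grip":4.4,"dx":0,"dy":-3,"dz":0,"spin":0},{"grip":4.4,"dx":0,"dy":-8,"dz":0,"spin":0},{"grip":4.4,"dx":0,"dy":-13,"dz":0,"spin":0},{"grip":4.4,"dx":0,"dy":-14,"dz":4,"spin":0},{"grip":4.4,"dx":10,"dy":-14,"dz":15,"spin":0},{"grip":4.4,"dx":20,"dy":-14,"dz":25,"spin":0},{"grip":4.4,"dx":20,"dy":-14,"dz":25,"spin":0},{"grip":4.4,"dx":20,"dy":-14,"dz":25,"spin":0},{"grip":4.4,"dx":20,"dy":-14,"dz":25,"spin":0},{"grip":4.4,"dx":20,"dy":-14,"dz":25,"spin":0},{"grip":4.4,"dx":20,"dy":-14,"dz":25,"spin":0}]'
python3 - <<'E'
from m import *
t=cam("top"); s=cam("side")
k,a,_=sub(t,lambda H,S,V:S>155,(145,135,200,190)); P=onz(t,k,104); print("lid top",circ(P,60),circ(P))
A=s["color"][120:220,190:300]; B=t["color"][120:300,135:405]
th=np.linspace(0,6.28,60)
cv2.imwrite("pics/fin.png",np.hstack([cv2.resize(A,(330,300),interpolation=cv2.INTER_CUBIC),cv2.resize(B,(450,300),interpolation=cv2.INTER_CUBIC)])[:,:,::-1])
k,a,_=sub(t,lambda H,S,V:S>150,(352,205,385,275)); P=onz(t,k,17); print("paddle",cv2.minAreaRect(P[:,:2].astype(np.float32)))
k,a,_=sub(s,lambda H,S,V:(S>150)&(H<19),(205,130,270,175)); P=onz(s,k,95)[:,:2]; q=np.array([592.,218])
for i in range(6):
    d=np.hypot(*(P-q).T); g=P[abs(d-60)<(9 if i<3 else 4)]; q,e=circ(g,60)
print("lid low edge side",q,e,len(g))
E
```

```text
clock: 25.68
eef_pos: [396.0, 467.6, 255.8]
eef_rot: [-1.571, 0.0, 1.344]
wrist_force: [-1.0, 0.3, -0.0]
finger_gap: 44.0
lid top (array([592.5, 220.1]), np.float64(0.8)) (array([592.5, 220.2,  60.7]), np.float64(0.6))
paddle ((392.8886413574219, -342.4984130859375), (162.109130859375, 30.819589614868164), 1.2257157564163208)
lid low edge side [594.4 226.8] 0.9 276
```

View pics/fin.png

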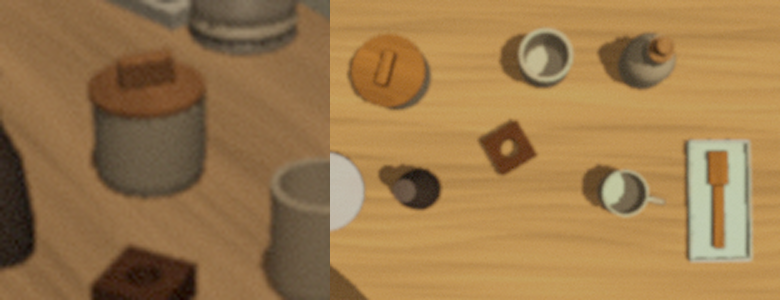

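The lid sits level on the crock at (148,90) in the left half. The stopper is in the bottle, and the paddle is flat in the tray. The arm is clear, so I'll hand in.

```bash
python3 -c "
from cell import ticket; print(ticket.sign_off())"
```

```text
the job is handed in; nothing more can be done
None
```

I laid the paddle flat in the tray, put the stopper home in the bottle, then set the lid on the crock. Everything was released and the job handed in at about 26 s on the robot's clock. No verdict came back.

**Last checks**
- **Paddle:** lying in the tray, its middle about 2 to 3 mm from the tray's centre and its angle within about 0.1° of the tray's.
- **Lid:** the wrist force fell off at tool height 116.0 mm, where 115.9 mm was expected for a seated lid. It looks level in the side picture. From the top camera its centre is about 3 mm from the crock's, against a limit of 7.5 mm.
- **Stopper:** collar on the rim and grip top within about 1 px of the predicted height in the side picture. The tool was at 186.8 mm on release, where 186.7 mm was expected.
- **Other things:** the crock, bottle, mug, vase and narrow crock look unmoved in the pictures. I did not re-measure them at the end.

**Checks that disagreed**
- A side-view circle fit on the lid's edge put it about 8 to 9 mm off in y. I discounted it because it mixes the disc's upper and lower edges.
- The two cameras also differed by up to 3 mm on the rims.
- Before placing, they disagreed on where the lid sat in the jaws (0 to 3 mm along the handle), so I split the difference.

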